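Close a swing-bolt tube clamp with a left-hand knob nut

ROBOT

A 7-joint arm with a two-finger parallel gripper is mounted at the origin on a cart in front of the work surface, level with it; the furniture and walls round the work are solid. World frame = base frame: x ahead of the robot, y to its left, z up, the work surface at z = 0. Lengths are in m, angles in rad, forces in N, time in s.
With the tool pointing down it reaches from about 0.425 to 0.875 m from the base axis. Payload 4.7 kg.
Tool frame: the origin (TCP) lies between the finger pads; the fingertips stand 14 mm ahead of it and the grasp point (between the pads) lies 5 mm behind it; z points along the fingers, y is the line along which they close (so a half turn about z gives the same grasp; the last joint's range is limited). The gripper opens to 87 mm and grips with 3 to 60 N. Pads are 19 mm wide; open, the fingers measure 117 mm over their backs; the gripper's body (75 mm by 190 mm) begins 51 mm behind the grasp point.
Start: joints at [-1.308, 0.321, -0.07, 1.45, 0.023, 1.371, -0.057], TCP at [0.16, 0.63, 0.237] pointing down, gripper open.
Joint ranges: [-2.86, 2.86], [-0.3, 2.09], [-1.38, 1.24], [0.06, 2.45], [-1.56, 4.7], [0.09, 2.05], [-2.69, 2.69]. Speed limits (rad/s): [2.57, 2.57, 3.14, 3.14, 3.14, 3.14, 3.14].

INTERFACE

Orientations are given as a rotation vector (axis times angle).
In Python, from bench import ctrl gives the robot as it stands.
- The arm moves only by the tool step_arm, never from a script. Its argument "commands" is a list of rows, each an object with "travel": the shift along the tool's x, y, z in m, a list of three; "turn": the turn, a rotation vector about the tool's x, y, z in degrees, a list of three. A call has 1 to 5 rows; each row is the pose to reach, as a shift and turn from the pose commanded when the call began, along the tool's axes at that moment; what a row does not reach only later rows make up. A row lasts 1/10 s, in which the tool goes at most 50 mm and 8.59 degrees, less where a joint would pass 70% of its speed; a pose out of reach is approached as far as the arm can. A call with a gripper value outside its range is refused whole. "gripper" is the opening, from 0 (shut) to 1 (fully open), set as the call begins (left out, the last holds). The fingers move at their own pace and stop on an object; "force" is the grip in N (left out, the last holds). Time passes only in rows, so rows that repeat a pose let the fingers close. It gives the time, the measured TCP pose, the force, the opening and the grip force at its end, in the units of the state.
- ctrl.get_state(): the state, without advancing time (a new reading comes with each control period).
- ctrl.get_image(name): name is "scene" or "side" or "wrist"; returns the picture (420x560x3 uint8, red, green, blue); there is no depth.
- ctrl.camera_model(name): a dict with "fx", "fy", "cx", "cy" (pixels), "R" (3x3) and "t" (3): a world point X has camera coordinates R X + t; the wrist camera has in their place "T_tool_cam" (4x4, takes a point from camera to tool coordinates, whose origin is the TCP and whose axes are the flange's). Camera axes: x right, y down, z forward; pixel columns grow to the right and rows downward; lengths in m; the calibration is good to about 2 mm. A picture is of the moment at which its call begins: read the wrist's pose just before it. camera_model takes no time and is no camera call.
- ctrl.close_job(): hands the job in; it is judged then, once.
The state is a dict: "time": time; "joint_positions": joint angles; "qd": joint speeds; "joint_torque": joint torques, N m; "position": TCP position; "tool_rot": TCP orientation; "ft_force": force on the tool from outside, world axes, zero at the start; "torque": the same for the moment, N m; "grip_width": opening from 0.0 (shut) to 1.0 (fully open); "grip_force": force on a finger pad.
Only numpy, scipy, OpenCV 4.12 (cv2) and the standard library are available. Lean on these libraries where they do the work, as an engineer would, in place of code of your own. Each camera call takes 0.05 s, during which the arm holds its last target. There are 200 camera calls.

TASK

Clamp the steel vacuum tube that lies in the open clamp: swing the clamp's hinged cap over the tube, then swing the bolt up into the slot of the cap, and then screw its knob down until the cap is pulled fully shut on the tube, against its springy liner. The knob has a left-hand thread (it tightens anticlockwise seen from above). Leave the tube in its saddle and do not disturb the other things on the bench.

Things in the scene. Friction and masses are not known exactly. Their poses are not given: they have to be found in the camera images.
- clamp: Blue tube clamp fixed to the bench. Plate 130 (x) x 74 (y) x 10 mm; origin at the centre of its underside, z up, y along the tube, +x toward the cap's hinge, -x toward the swing bolt. A V saddle carries the tube, axis at x 0, z 60 mm; the fixed part is at most 73 mm tall. Its yaw is about a quarter turn: the bolt lies on the robot's right, the cap hangs open to the left.
- cap_hinge (a point): Point on the hinge axis of the cap, clamp frame (40, 0, 64) mm; the axis runs along the clamp's y.
- cap (a joint): Angle of the aluminium cap, rad: 0 fully shut (level), growing as it swings up and back to the clamp's +x; starts at 1.7 to 1.95. Stiff hinge (0.08 N m): stays where left. From about 0.06 to 0 a sprung liner (6 N/mm) is squeezed on the tube and pushes back, so only the nut holds it shut. Its end is a fork; shut, it spans clamp x -58 to -30, y +-14.5, z 62 to 76 mm, with an 11 mm slot open to -x.
- cap_fork (a point): Centre of the cap's free end, the fork (28 mm long, 29 mm wide along clamp y, 14 mm thick, slot 11 mm wide): pinch it across y by its flat outer sides; it may turn between the pads. It is 86 mm from the hinge axis; with the cap shut it lies at clamp (-46, 0, 69) mm, with 16 mm of free height below its sides; fully open it stands almost upright, highest of all (to 170 mm).
- bolt_hinge (a point): Point on the hinge axis of the swing bolt, clamp frame (-44, 0, 34) mm; the axis runs along the clamp's y.
- bolt (a joint): Angle of the 8 mm steel swing bolt, rad: 0 upright and home in the cap's slot (a stop), growing as it leans out to the clamp's -x; starts at 1.1 to 1.35. Stiff hinge (0.09 N m): it stays where it is left. The cap must come down first: it cannot pass an upright bolt and its knob. Swing and turn it by its knob, pinched above its middle to keep the fingertips off the fork.
- knob_mid (a point): Centre of the black round knob nut on the bolt, 26 mm diameter, 40 mm long, coaxial with the bolt, green ring at its lower end. 72 to 75 mm from the bolt hinge at first, 62 when the cap is shut. Left-hand thread, 30 mm a turn: anticlockwise seen from its free end moves it to the hinge (tighter). Friction 0.08 N m. It meets the fork, pulls the cap down, then turns stiff (2.1 to 2.8 rad in all: regrasp).
- tube: Loose stainless tube, 28 mm diameter, 196 mm long, a flange of 38 mm diameter and 6 mm length at each end; origin at its centre, y along its axis. It lies in the saddle, along the clamp's y.
- timer: White lab timer, 66 x 66 x 19 mm, lying on the bench; origin under its centre. A bystander.
- petri_dish: Clear petri dish, 93 mm diameter, 15 mm high; origin under its centre. A bystander.
- screwdriver: Screwdriver with a yellow handle, 160 mm long, 25 mm thick, lying along its y; origin under its centre. A bystander.
- spanner: Open-ended spanner, 158 mm long, 6 mm thick, lying along its y; origin under its centre. A bystander.
- stand_rod (a point): Point at 250 mm height on the 13 mm upright steel rod of the retort stand behind and left of the clamp: fixed, 0.6 m tall, with a teal boss about 50 mm across at 415 to 480 mm height and a level grey tube running left and right from it. Never touched by the work: keep the arm and gripper clear of it on the way.

How it is judged:
By the outcome, as a careful person would: the job done as asked, in the order asked, and still so for the second after the job is handed in, with the robot touching nothing.
It also fails if it takes over 64 s, if anything falls off the work surface, if the arm or the gripper's body presses on something with over 40 N, if the wrist force passes 120 N, or if a joint passes its speed limit or range.

## Working session

There is one attempt and no reset: what is moved stays moved. The work goes in short steps, Python scripts to look and compute and a tool call to move; the robot and the scene stay as the last step left them, time stands still between calls to the robot, and variables do not carry over. Pictures are saved under pics/ and viewed, at most 10 in all, crops included, and the job is handed in when it is done.

Besides the shell and the picture viewer there is one more tool, called after "Request:" by a JSON object that holds its "method" and its "body". step_arm: Moves the arm, as the interface text tells. Its arguments: {"type":"object","properties":{"commands":{"type":"array"},"gripper":{"type":"number"},"force":{"type":"number"}},"required":["commands"]}

```bash
mkdir -p pics; ls; python3 - <<'E'
from bench import ctrl
import cv2,numpy as np
s=ctrl.get_state();print({k:np.round(v,3).tolist() for k,v in s.items()})
for n in("scene","side","wrist"):
    cv2.imwrite(f"pics/{n}0.png",cv2.cvtColor(ctrl.get_image(n),cv2.COLOR_RGB2BGR))
    print(n,{k:np.round(v,4).tolist() for k,v in ctrl.camera_model(n).items()})
E
```

```text
pics
{'time': 0.0, 'joint_positions': [-1.308, 0.322, -0.07, 1.452, 0.023, 1.371, -0.057], 'qd': [-0.001, -0.0, 0.001, 0.0, -0.002, 0.001, -0.001], 'joint_torque': [0.0, -49.128, -0.404, -31.252, -0.064, 0.044, 0.0], 'position': [0.16, 0.629, 0.235], 'tool_rot': [-0.39, -3.117, 0.003], 'ft_force': [0.417, 0.1, 0.685], 'torque': [0.008, 0.021, -0.034], 'grip_force': 0.0, 'grip_width': 0.998}
scene {'fx': 397.716, 'fy': 397.716, 'cx': 277.5048, 'cy': 207.6953, 'R': [[0.4913, -0.8709, -0.0148], [-0.5996, -0.3258, -0.731], [0.6318, 0.368, -0.6822]], 't': [-0.2914, 0.4355, 1.0005]}
side {'fx': 442.7972, 'fy': 442.7972, 'cx': 275.4068, 'cy': 210.9447, 'R': [[-0.9998, 0.0174, -0.0107], [0.0204, 0.8209, -0.5707], [-0.0012, -0.5708, -0.8211]], 't': [0.5563, 0.0919, 1.1826]}
wrist {'fx': 292.0864, 'fy': 292.0864, 'cx': 271.9992, 'cy': 211.4327, 'T_tool_cam': [[-0.0, -0.9551, -0.2962, 0.0821], [1.0, 0.0004, -0.0014, 0.0007], [0.0015, -0.2962, 0.9551, -0.1479], [0.0, 0.0, 0.0, 1.0]]}
```

View pics/scene0.png

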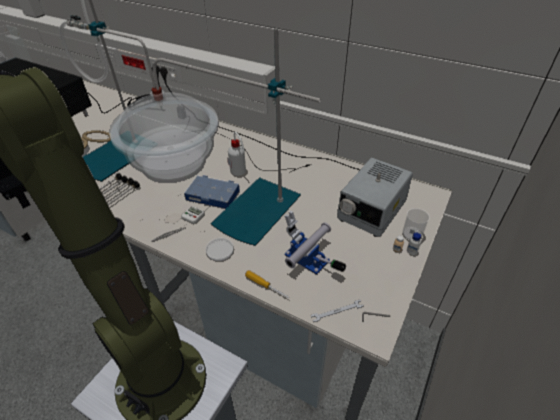

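View pics/side0.png

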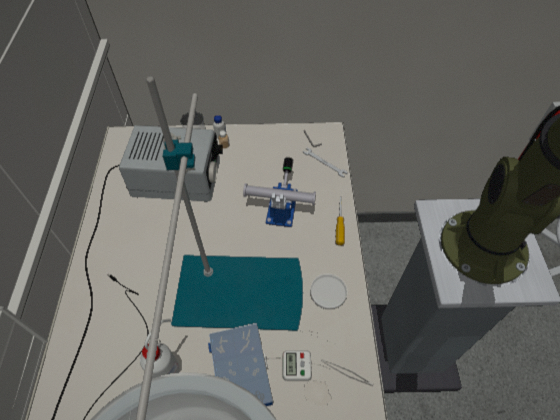

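```bash
python3 - <<'E'
import cv2,numpy as np
a=cv2.imread("pics/scene0.png")[195:295,265:365]; b=cv2.imread("pics/side0.png")[140:240,235:335]
o=np.hstack([cv2.resize(x,(400,400),interpolation=cv2.INTER_CUBIC) for x in(a,b)])
cv2.imwrite("pics/crop0.png",np.clip(o*1.5,0,255).astype('uint8'))
E
```

```text
(no output)
```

View pics/crop0.png

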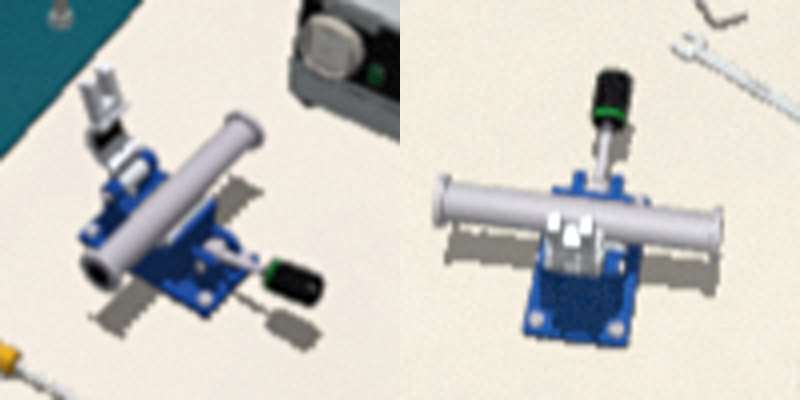

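```bash
cat > geo.py <<'E'
import numpy as np
from scipy.optimize import least_squares
from scipy.spatial.transform import Rotation as Rt
from bench import ctrl
def proj(n,X):
    m=ctrl.camera_model(n);c=np.array(m["R"])@X+np.array(m["t"])
    return np.array([m["fx"]*c[0]/c[2]+m["cx"],m["fy"]*c[1]/c[2]+m["cy"]])
def W(p,P):
    c,s=np.cos(p[2]),np.sin(p[2]);P=np.array(P)/1000
    return np.array([p[0]+c*P[0]-s*P[1],p[1]+s*P[0]+c*P[1],P[2]])
def cap(c,u=-86,w=5,y=0): return [40-(-u)*np.cos(c)+w*np.sin(c),y,64+(-u)*np.sin(c)+w*np.cos(c)]
def bolt(b,d): return [-44-d*np.sin(b),0,34+d*np.cos(b)]
E
python3 - <<'E'
from geo import *
obs=lambda p:[("scene",bolt(p[4],73.5),(338.75,266)),("side",bolt(p[4],73.5),(288,164.5)),
("scene",[0,98+p[5],60],(325.75,227.75)),("scene",[0,-98+p[5],60],(290.5,262)),
("side",[0,98+p[5],60],(245.25,190.25)),("side",[0,-98+p[5],60],(313.5,197.5)),
("scene",cap(p[3],-98),(289.25,215.5)),("side",cap(p[3],-98),(278.5,197)),
("scene",[65,-37,10],(285.5,254.25)) if 0 else ("side",[65,37,5],(266,223)),("side",[65,-37,5],(292.25,226)),("scene",[-65,-37,5],(316.75,273.5))]
f=lambda p:np.concatenate([proj(n,W(p,P))-q for n,P,q in obs(p)])
r=least_squares(f,[.6,-.05,1.57,1.8,1.2,0],loss="soft_l1",x_scale=[.1,.1,.1,.1,.1,10]);p=r.x
print(p.round(4));print(f(p).reshape(-1,2).round(1).tolist())
for n,P in(("fork",cap(p[3])),("knob",bolt(p[4],73.5)),("caph",[40,0,64]),("bolth",[-44,0,34])):print(n,W(p,P).round(4))
def pix(n,q,z):
    m=ctrl.camera_model(n);R=np.array(m["R"]);d=R.T@[(q[0]-m["cx"])/m["fx"],(q[1]-m["cy"])/m["fy"],1];o=-R.T@m["t"];return (o+d*(z-o[2])/d[2]).round(3)
print("rod",pix("side",(208,271),0),pix("scene",(279,199),0),"boss",pix("side",(178,156),.45))
E
```

```text
[ 5.260000e-01 -1.407000e-01  1.488600e+00  1.928800e+00  1.401400e+00
 -1.913215e+02]
[[0.1, -0.1], [-0.6, 0.2], [-5.0, 1.1], [57.6, -66.4], [6.2, 1.9], [-132.5, -8.5], [-4.5, 0.0], [5.5, -0.7], [31.4, 2.2], [-21.6, -2.1], [12.0, -14.1]]
fork [ 0.5322 -0.0662  0.1428]
knob [ 0.5165 -0.2568  0.0464]
caph [ 0.5293 -0.1009  0.064 ]
bolth [ 0.5224 -0.1846  0.034 ]
rod [0.732 0.06  0.   ] [0.74  0.076 0.   ] boss [0.723 0.066 0.45 ]
```

```bash
python3 - <<'E'
from geo import *
obs=lambda p:[("scene",bolt(p[4],73.5),(338.75,266)),("side",bolt(p[4],73.5),(288,164.5)),
("scene",[0,-98+p[5],60],(325.75,227.75)),("scene",[0,98+p[5],60],(290.5,262)),
("side",[0,-98+p[5],60],(245.25,190.25)),("side",[0,98+p[5],60],(313.5,197.5)),
("scene",cap(p[3],-98),(289.25,215.5)),("side",cap(p[3],-98),(278.5,197)),
("side",[65,-37,5],(266,223)),("side",[65,37,5],(292.25,226)),("scene",[-65,37,5],(316.75,273.5)),("scene",[65,37,5],(285.5,255))]
f=lambda p:np.concatenate([proj(n,W(p,P))-q for n,P,q in obs(p)])
r=least_squares(f,[.6,-.05,1.57,1.8,1.2,0],loss="soft_l1",x_scale=[.1,.1,.1,.1,.1,10]);p=r.x
print(p.round(4));print(f(p).reshape(-1,2).round(1).tolist())
for n,P in(("fork",cap(p[3])),("knob",bolt(p[4],73.5)),("caph",[40,0,64]),("bolth",[-44,0,34])):print(n,W(p,P).round(4))
E
```

```text
[ 0.534  -0.1416  1.4114  1.9353  1.394  -8.698 ]
[[-0.1, -0.1], [-0.3, 0.1], [0.5, -1.8], [-0.5, 0.9], [-1.1, -0.8], [1.5, -0.5], [-2.0, -2.6], [-0.2, -0.8], [0.0, -0.3], [0.3, -0.3], [0.1, 0.4], [-1.8, -0.9]]
fork [ 0.546  -0.0672  0.1426]
knob [ 0.5156 -0.2565  0.0469]
caph [ 0.5404 -0.1021  0.064 ]
bolth [ 0.527 -0.185  0.034]
```

```bash
cat > plan.py <<'E'
from geo import *
import math
def down(az):  # tool z down, tool y at world azimuth az (rad)
    y=np.array([np.cos(az),np.sin(az),0]);z=np.array([0,0,-1.]);return np.c_[np.cross(y,z),y,z]
def cur():
    s=ctrl.get_state();return np.array(s["position"]),Rt.from_rotvec(s["tool_rot"]).as_matrix()
def plan(poses,start=None):
    """poses: list of (p,R), one per row -> printed calls of 5 rows, tracked with rounding"""
    p0,R0=start or cur()
    for i in range(0,len(poses),5):
        rows=[]
        for p,R in poses[i:i+5]:
            t=np.round(R0.T@(p-p0),4);w=np.round(np.degrees(Rt.from_matrix(R0.T@R).as_rotvec()),1)
            rows.append('{"travel":%s,"turn":%s}'%((t+0.).tolist(),(w+0.).tolist()))
        print("["+",".join(rows)+"]")
        p0,R0=p0+R0@t,R0@Rt.from_rotvec(np.radians(w)).as_matrix()
def lin(a,b,v=.045,w=8.):
    rv=Rt.from_matrix(a[1].T@b[1]).as_rotvec()
    n=max(1,math.ceil(max(np.linalg.norm(b[0]-a[0])/v,np.degrees(np.linalg.norm(rv))/w)))
    return [(a[0]+(b[0]-a[0])*k/n,a[1]@Rt.from_rotvec(rv*k/n).as_matrix()) for k in range(1,n+1)]
E
python3 - <<'E'
from plan import *
p,R=cur();a0=math.atan2(p[1],p[0]);r0=np.hypot(*p[:2]);t0=math.atan2(R[1,1],R[0,1])
g=np.array([.545,-.10,.27]);a1=math.atan2(g[1],g[0]);r1=np.hypot(*g[:2]);t1=-.16
P=[]
for k in range(1,21):
    s=k/20;a=a0+(a1-a0)*s;r=r0+(r1-r0)*min(1,1.5*s);P.append((np.array([r*np.cos(a),r*np.sin(a),p[2]+(g[2]-p[2])*s]),down(t0+(t1-t0)*s)))
plan(P)
E
```

```text
[{"travel":[-0.0482, -0.009, -0.0017],"turn":[-0.1, 0.0, 4.2]},{"travel":[-0.0951, -0.0215, -0.0034],"turn":[-0.1, 0.0, 8.5]},{"travel":[-0.1404, -0.0374, -0.0051],"turn":[-0.1, 0.0, 12.7]},{"travel":[-0.1839, -0.0565, -0.0067],"turn":[-0.1, 0.0, 17.0]},{"travel":[-0.2253, -0.0787, -0.0084],"turn":[-0.1, 0.0, 21.2]}]
[{"travel":[-0.0455, -0.0092, -0.0017],"turn":[0.0, 0.0, 4.3]},{"travel":[-0.0896, -0.0216, -0.0034],"turn":[0.0, 0.0, 8.5]},{"travel":[-0.1322, -0.0373, -0.0051],"turn":[0.0, 0.0, 12.8]},{"travel":[-0.173, -0.0559, -0.0068],"turn":[0.0, 0.0, 17.0]},{"travel":[-0.2117, -0.0774, -0.0086],"turn":[0.0, 0.0, 21.3]}]
[{"travel":[-0.0428, -0.0092, -0.0017],"turn":[0.0, 0.0, 4.2]},{"travel":[-0.0842, -0.0216, -0.0034],"turn":[0.0, 0.0, 8.4]},{"travel":[-0.1241, -0.0369, -0.0051],"turn":[0.0, 0.0, 12.7]},{"travel":[-0.1636, -0.0504, -0.0068],"turn":[0.0, 0.0, 16.9]},{"travel":[-0.2027, -0.0646, -0.0085],"turn":[0.0, 0.0, 21.2]}]
[{"travel":[-0.0416, -0.0022, -0.0017],"turn":[0.0, 0.0, 4.2]},{"travel":[-0.0829, -0.0076, -0.0035],"turn":[0.0, 0.0, 8.5]},{"travel":[-0.1237, -0.016, -0.0052],"turn":[0.0, 0.0, 12.7]},{"travel":[-0.1637, -0.0275, -0.0069],"turn":[0.0, 0.0, 17.0]},{"travel":[-0.2028, -0.0419, -0.0086],"turn":[0.0, 0.0, 21.2]}]
```

Request:
{"method": "step_arm", "body": {"commands": [{"travel": [-0.048,-0.009,-0.002],"turn": [0,0,4.2]},{"travel": [-0.095,-0.021,-0.003],"turn": [0,0,8.5]},{"travel": [-0.14,-0.037,-0.005],"turn": [0,0,12.7]},{"travel": [-0.184,-0.056,-0.007],"turn": [0,0,17]},{"travel": [-0.225,-0.079,-0.008],"turn": [0,0,21.2]}]}}

```text
time: 0.65
position: [0.3605, 0.4966, 0.2443]
tool_rot: [0.962, 2.99, -0.0]
ft_force: [0.5, 0.7, -0.3]
grip_width: 0.997
grip_force: 0.0
```

Request:
{"method": "step_arm", "body": {"commands": [{"travel": [-0.045,-0.009,-0.002],"turn": [0,0,4.3]},{"travel": [-0.09,-0.022,-0.003],"turn": [0,0,8.5]},{"travel": [-0.132,-0.037,-0.005],"turn": [0,0,12.8]},{"travel": [-0.173,-0.056,-0.007],"turn": [0,0,17]},{"travel": [-0.212,-0.077,-0.009],"turn": [0,0,21.3]}]}}

```text
time: 1.15
position: [0.4876, 0.3104, 0.2533]
tool_rot: [1.498, 2.762, -0.0]
ft_force: [0.7, 0.1, -0.6]
grip_width: 1.0
grip_force: 0.0
```

Request:
{"method": "step_arm", "body": {"commands": [{"travel": [-0.043,-0.009,-0.002],"turn": [0,0,4.2]},{"travel": [-0.084,-0.022,-0.003],"turn": [0,0,8.4]},{"travel": [-0.124,-0.037,-0.005],"turn": [0,0,12.7]},{"travel": [-0.164,-0.05,-0.007],"turn": [0,0,16.9]},{"travel": [-0.203,-0.065,-0.009],"turn": [0,0,21.2]}]}}

```text
time: 1.65
position: [0.5438, 0.1051, 0.2625]
tool_rot: [-1.98, -2.439, -0.0]
ft_force: [1.3, 0.0, 0.1]
grip_width: 1.0
grip_force: 0.0
```

Request:
{"method": "step_arm", "body": {"commands": [{"travel": [-0.042,-0.002,-0.002],"turn": [0,0,4.2]},{"travel": [-0.083,-0.008,-0.003],"turn": [0,0,8.5]},{"travel": [-0.124,-0.016,-0.005],"turn": [0,0,12.7]},{"travel": [-0.164,-0.027,-0.007],"turn": [0,0,17]},{"travel": [-0.203,-0.042,-0.009],"turn": [0,0,21.2]}]}}

```text
time: 2.15
position: [0.5447, -0.1019, 0.2714]
tool_rot: [2.395, 2.034, -0.0]
ft_force: [0.5, 0.2, 0.8]
grip_width: 1.003
grip_force: 0.0
```

Request:
{"method": "step_arm", "body": {"commands": [{"travel": [0,0,0],"turn": [0,0,0]},{"travel": [0,0,0],"turn": [0,0,0]},{"travel": [0,0,0],"turn": [0,0,0]}]}}

```text
time: 2.45
position: [0.5451, -0.0988, 0.2712]
tool_rot: [-2.389, -2.039, -0.0]
ft_force: [-0.7, 0.5, -0.2]
grip_width: 1.003
grip_force: 0.0
```

```bash
python3 - <<'E'
from plan import *
import cv2
s=ctrl.get_state();np.save("w1.npy",np.r_[s["position"],s["tool_rot"]])
im=cv2.cvtColor(ctrl.get_image("wrist"),cv2.COLOR_RGB2BGR);cv2.imwrite("pics/w1raw.png",im)
cv2.imwrite("pics/w1.png",np.clip(cv2.resize(im,(800,600),interpolation=cv2.INTER_CUBIC)*1.3,0,255).astype('uint8'))
print(np.round(s["position"],4),np.round(s["joint_positions"],2),s["time"],s["tool_rot"])
E
```

```text
[ 0.5451 -0.0988  0.2712] [-0.45  0.11  0.63  1.66 -0.06  1.4   0.03] 2.45 [-2.38865651e+00 -2.03916295e+00 -4.34125122e-04]
```

View pics/w1.png

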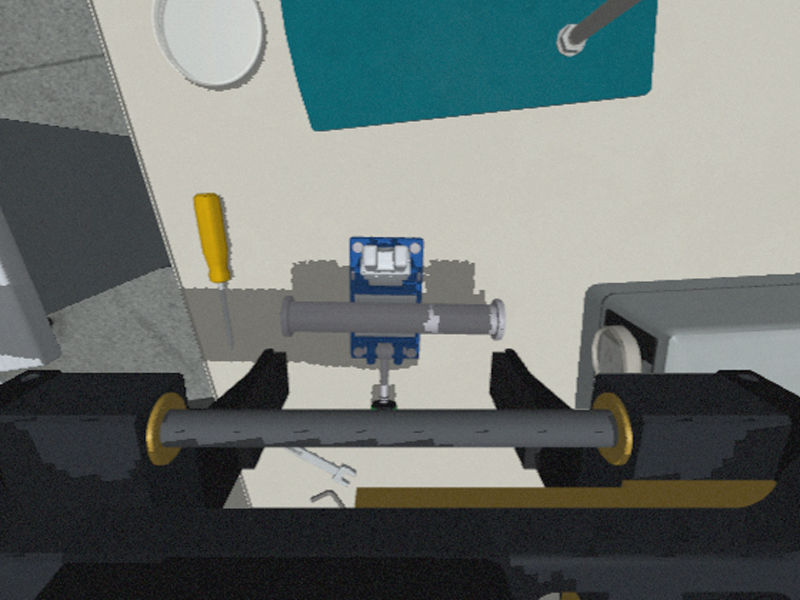

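```bash
cat > fit.py <<'E'
from plan import *
w=np.load("w1.npy");m=ctrl.camera_model("wrist");T=np.array(m["T_tool_cam"])
def wp(X,w=w):
    t=Rt.from_rotvec(w[3:]).as_matrix().T@(X-w[:3]);c=T[:3,:3].T@(t-T[:3,3])
    return np.array([m["fx"]*c[0]/c[2]+m["cx"],m["fy"]*c[1]/c[2]+m["cy"]])
S=lambda a,b:(a/800*560,b/600*420)
obs=lambda p:[("scene",bolt(p[4],73.5),(338.75,266)),("side",bolt(p[4],73.5),(288,164.5)),
("scene",[0,-98+p[5],60],(325.75,227.75)),("scene",[0,98+p[5],60],(290.5,262)),
("side",[0,-98+p[5],60],(245.25,190.25)),("side",[0,98+p[5],60],(313.5,197.5)),
("scene",cap(p[3],-98),(289.25,215.5)),("side",cap(p[3],-98),(278.5,197)),
("side",[65,-37,5],(266,223)),("side",[65,37,5],(292.25,226)),("scene",[-65,37,5],(316.75,273.5)),("scene",[65,37,5],(285.5,255))]
wo=lambda p:[([65,37,10],S(350,238)),([65,-37,10],S(423.5,238)),([0,98+p[5],60],S(282.5,316)),([0,-98+p[5],60],S(504,319)),([-65,37,10],S(350,358)),([-65,-37,10],S(419.5,358))]
f=lambda p:np.concatenate([proj(n,W(p,P))-q for n,P,q in obs(p)]+[2*(wp(W(p,P))-q) for P,q in wo(p)]+[(wp(W(p,cap(p[3])))-S(385.5,262))[:1]])
r=least_squares(f,[.53,-.14,1.42,1.8,1.2,0],loss="soft_l1",x_scale=[.1,.1,.1,.1,.1,10]);p=r.x
if __name__=="__main__":
    print(p.round(4));print(f(p)[:36].reshape(-1,2).round(1).tolist(),f(p)[36:])
    for n,P in(("fork",cap(p[3])),("knob",bolt(p[4],73.5)),("caph",[40,0,64]),("bolth",[-44,0,34])):print(n,W(p,P).round(4),wp(W(p,P))/.7)
    import cv2
    im=cv2.imread("pics/w1raw.png")[150:290,190:370]
    big=cv2.convertScaleAbs(cv2.resize(im,None,fx=4.2,fy=4.2,interpolation=cv2.INTER_CUBIC),alpha=1.4)
    for P in [[65,37,10],[65,-37,10],[-65,37,10],[-65,-37,10],[40,14.5,64],[40,-14.5,64]]+[cap(p[3],u,w_,y) for u in(-98,-70) for w_ in(-2,12) for y in(-14.5,14.5)]+[bolt(p[4],53),bolt(p[4],93)]:
        q=(wp(W(p,P))-[190,150])*4.2; cv2.circle(big,(int(q[0]),int(q[1])),3,(0,0,255),1)
    cv2.imwrite("pics/w1c.png",big)
E
python3 fit.py
```

```text
[ 0.5346 -0.1416  1.4004  1.934   1.3878 -8.064 ]
[[-0.3, -0.0], [-0.0, 0.1], [0.7, -1.6], [-0.8, 0.8], [-1.0, -1.1], [1.5, -0.1], [-1.8, -2.9], [-0.8, -0.9], [-0.4, -0.5], [-0.1, -0.2], [-0.0, 0.3], [-1.6, -1.2], [-2.1, -1.2], [0.7, 0.2], [5.5, -0.1], [-3.8, -0.5], [0.6, 0.6], [-0.2, 1.8]] [-0.29511954]
fork [ 0.5473 -0.0674  0.1426] [385.07840066 252.06782851]
knob [ 0.5148 -0.2562  0.0474] [384.03200679 420.27339384]
caph [ 0.5413 -0.1022  0.064 ] [385.5099359  275.50404175]
bolth [ 0.5271 -0.185   0.034 ] [384.87566713 349.97147092]
```

View pics/w1c.png

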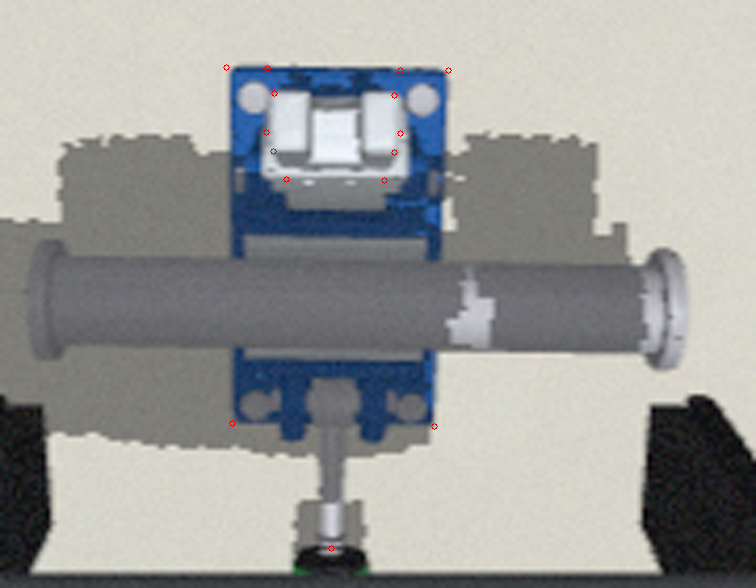

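```bash
python3 - <<'E'
from fit import *
print("knob for d, b:")
for c in(1.7,1.75,1.8,1.85,1.9):
    print(c,[((wp(W(p,cap(c,u,w_,14.5)))-[190,150])*4.2).round().tolist() for u in(-98,-70) for w_ in(-2,12)],proj("scene",W(p,cap(c,-98))).round(1),proj("side",W(p,cap(c,-98))).round(1),W(p,cap(c)).round(4))
for b in(1.25,1.3,1.35,1.39):print(b,((wp(W(p,bolt(b,53)))-[190,150])*4.2).round(),[proj(n,W(p,bolt(b,73.5))).round(1) for n in("scene","side")],W(p,bolt(b,73.5)).round(4))
E
```

```text
knob for d, b:
1.7 [[266.0, 237.0], [266.0, 173.0], [273.0, 219.0], [273.0, 161.0]] [293.2 214.1] [279.  187.4] [ 0.5441 -0.0864  0.1486]
1.75 [[266.0, 215.0], [266.0, 151.0], [273.0, 205.0], [274.0, 146.0]] [291.9 213.7] [278.7 189.2] [ 0.5448 -0.0822  0.1477]
1.8 [[266.0, 193.0], [267.0, 128.0], [273.0, 190.0], [274.0, 132.0]] [290.7 213.3] [278.4 191. ] [ 0.5455 -0.0781  0.1466]
1.85 [[266.0, 170.0], [267.0, 105.0], [273.0, 176.0], [274.0, 117.0]] [289.5 213. ] [278.2 192.9] [ 0.5462 -0.0741  0.1453]
1.9 [[267.0, 147.0], [267.0, 83.0], [274.0, 161.0], [274.0, 103.0]] [288.3 212.7] [277.9 194.8] [ 0.5469 -0.0701  0.1438]
1.25 [332. 555.] [array([338.1, 263.5]), array([287.9, 163. ])] [ 0.5153 -0.2537  0.0572]
1.3 [332. 553.] [array([338.3, 264.4]), array([287.9, 163.5])] [ 0.5151 -0.2547  0.0537]
1.35 [332. 551.] [array([338.4, 265.3]), array([288. , 164.1])] [ 0.5149 -0.2556  0.0501]
1.39 [332. 549.] [array([338.5, 266. ]), array([288. , 164.6])] [ 0.5148 -0.2562  0.0472]
```

```bash
python3 - <<'E'
from fit import *
A=down(p[2]-np.pi/2);dz=np.array([0,0,-.005])
G=lambda c:(W(p,cap(c,-86,7))+dz,A)
g=G(1.87);print(g[0]);a=cur();b=(np.r_[g[0][:2],a[0][2]],A)
plan(lin(a,b)+lin(b,g))
print("arc")
plan([G(c) for c in np.linspace(1.87,.06,16)[1:]],g)
E
```

```text
Traceback (most recent call last):
  File "fit.py", line 14, in <module>
    r=least_squares(f,[.53,-.14,1.42,1.8,1.2,0],loss="soft_l1",x_scale=[.1,.1,.1,.1,.1,10]);p=r.x
  File "fit.py", line 13, in <lambda>
    f=lambda p:np.concatenate([proj(n,W(p,P))-q for n,P,q in obs(p)]+[2*(wp(W(p,P))-q) for P,q in wo(p)]+[(wp(W(p,cap(p[3])))-S(385.5,262))[:1]])
                               ~~~~^^^^^^^^^^
  File "geo.py", line 6, in proj
    m=ctrl.camera_model(n);c=np.array(m["R"])@X+np.array(m["t"])
ValueError: time passes only in moves, steps and waits
```

```bash
cat >> plan.py <<'E'
p=np.array([0.5346,-0.1416,1.4004,1.87,1.38,-8.064])
A=down(p[2]-np.pi/2);dz=np.array([0,0,-.005])
def G(c,u=-86,w=7): return (W(p,cap(c,u,w))+dz,A)
E
python3 - <<'E'
from plan import *
g=G(1.87);print(g[0]);a=cur();b=(np.r_[g[0][:2],a[0][2]],A)
plan(lin(a,b)+lin(b,g))
print("arc")
plan([G(c) for c in np.linspace(1.87,.06,16)[1:]],g)
E
```

```text
[ 0.54681575 -0.07060498  0.13911583]
[{"travel":[0.0278, -0.0027, 0.0],"turn":[0.0, 0.0, 0.8]},{"travel":[0.0278, -0.0027, 0.044],"turn":[0.0, 0.0, 0.8]},{"travel":[0.0278, -0.0027, 0.0881],"turn":[0.0, 0.0, 0.8]},{"travel":[0.0277, -0.0026, 0.1321],"turn":[0.0, 0.0, 0.8]}]
arc
[{"travel":[-0.0099, 0.0, -0.0033],"turn":[0.0, 0.0, 0.0]},{"travel":[-0.0201, 0.0, -0.0053],"turn":[0.0, 0.0, 0.0]},{"travel":[-0.0304, 0.0, -0.0062],"turn":[0.0, 0.0, 0.0]},{"travel":[-0.0408, 0.0, -0.0057],"turn":[0.0, 0.0, 0.0]},{"travel":[-0.0511, 0.0, -0.004],"turn":[0.0, 0.0, 0.0]}]
[{"travel":[-0.01, 0.0, 0.0029],"turn":[0.0, 0.0, 0.0]},{"travel":[-0.0196, 0.0, 0.007],"turn":[0.0, 0.0, 0.0]},{"travel":[-0.0286, 0.0, 0.0122],"turn":[0.0, 0.0, 0.0]},{"travel":[-0.0369, 0.0, 0.0184],"turn":[0.0, 0.0, 0.0]},{"travel":[-0.0444, 0.0, 0.0256],"turn":[0.0, 0.0, 0.0]}]
[{"travel":[-0.0066, 0.0, 0.0081],"turn":[0.0, 0.0, 0.0]},{"travel":[-0.0121, 0.0, 0.0169],"turn":[0.0, 0.0, 0.0]},{"travel":[-0.0166, 0.0, 0.0263],"turn":[0.0, 0.0, 0.0]},{"travel":[-0.0199, 0.0, 0.0362],"turn":[0.0, 0.0, 0.0]},{"travel":[-0.022, 0.0, 0.0464],"turn":[0.0, 0.0, 0.0]}]
```

Request:
{"method": "step_arm", "body": {"commands": [{"travel": [0.028,-0.002,0],"turn": [0,0,0.8]},{"travel": [0.028,-0.002,0.03],"turn": [0,0,0.8]},{"travel": [0.028,-0.002,0.07],"turn": [0,0,0.8]},{"travel": [0.028,-0.002,0.11],"turn": [0,0,0.8]},{"travel": [0.028,-0.002,0.132],"turn": [0,0,0.8]}]}}

```text
time: 3.0
position: [0.5457, -0.0702, 0.1361]
tool_rot: [-2.4, -2.022, 0.005]
ft_force: [0.2, 0.0, -0.6]
grip_width: 1.002
grip_force: 0.0
```

Request:
{"method": "step_arm", "body": {"commands": [{"travel": [0,0,0],"turn": [0,0,0]},{"travel": [0,0,0],"turn": [0,0,0]},{"travel": [0,0,0],"turn": [0,0,0]},{"travel": [0,0,0],"turn": [0,0,0]},{"travel": [0,0,0],"turn": [0,0,0]}], "gripper": 0.15, "force": 15}}

```text
time: 3.5
position: [0.5482, -0.0724, 0.1408]
tool_rot: [2.405, 2.02, 0.003]
ft_force: [-0.7, -0.7, -0.8]
grip_width: 0.634
grip_force: 0.0
```

Request:
{"method": "step_arm", "body": {"commands": [{"travel": [0,0,0],"turn": [0,0,0]},{"travel": [0,0,0],"turn": [0,0,0]},{"travel": [0,0,0],"turn": [0,0,0]}]}}

```text
time: 3.8
position: [0.5474, -0.0724, 0.1397]
tool_rot: [2.406, 2.02, 0.0]
ft_force: [0.4, -0.1, 0.0]
grip_width: 0.355
grip_force: 0.0
```

Request:
{"method": "step_arm", "body": {"commands": [{"travel": [0,0,0],"turn": [0,0,0]},{"travel": [0,0,0],"turn": [0,0,0]},{"travel": [0,0,0],"turn": [0,0,0]},{"travel": [0,0,0],"turn": [0,0,0]}]}}

```text
time: 4.2
position: [0.5469, -0.0722, 0.1396]
tool_rot: [-2.405, -2.02, 0.001]
ft_force: [-4.4, 1.7, 4.2]
grip_width: 0.33
grip_force: 15.0
```

Request:
{"method": "step_arm", "body": {"commands": [{"travel": [-0.01,0,-0.003],"turn": [0,0,0]},{"travel": [-0.02,0,-0.005],"turn": [0,0,0]},{"travel": [-0.03,0,-0.006],"turn": [0,0,0]},{"travel": [-0.041,0,-0.006],"turn": [0,0,0]},{"travel": [-0.051,0,-0.004],"turn": [0,0,0]}]}}

```text
time: 4.7
position: [0.538, -0.1223, 0.1429]
tool_rot: [-2.404, -2.02, -0.0]
ft_force: [-2.1, 4.7, -2.9]
grip_width: 0.333
grip_force: 15.0
```

Request:
{"method": "step_arm", "body": {"commands": [{"travel": [-0.01,0,0.003],"turn": [0,0,0]},{"travel": [-0.02,0,0.007],"turn": [0,0,0]},{"travel": [-0.029,0,0.012],"turn": [0,0,0]},{"travel": [-0.037,0,0.018],"turn": [0,0,0]},{"travel": [-0.044,0,0.026],"turn": [0,0,0]}]}}

```text
time: 5.2
position: [0.5304, -0.1655, 0.1167]
tool_rot: [-2.404, -2.019, -0.0]
ft_force: [-3.1, 5.0, -1.6]
grip_width: 0.328
grip_force: 15.0
```

Request:
{"method": "step_arm", "body": {"commands": [{"travel": [-0.007,0,0.008],"turn": [0,0,0]},{"travel": [-0.012,0,0.017],"turn": [0,0,0]},{"travel": [-0.016,0,0.026],"turn": [0,0,0]},{"travel": [-0.018,0,0.031],"turn": [0,0,0]},{"travel": [-0.018,0,0.031],"turn": [0,0,0]}]}}

```text
time: 5.7
position: [0.5273, -0.1833, 0.0853]
tool_rot: [-2.404, -2.019, 0.001]
ft_force: [-1.1, 5.3, -1.5]
grip_width: 0.332
grip_force: 15.0
```

```bash
python3 - <<'E'
from plan import *
a=cur();print(a[0],G(.2)[0],[round(float(v),1) for v in ctrl.get_state()["ft_force"]])
plan([G(c) for c in (.15,.1,.06,.055)])
E
```

```text
[ 0.52725578 -0.18334364  0.08532055] [ 0.52732616 -0.18387382  0.08294603] [-1.1, 5.3, -1.5]
[{"travel":[-0.0016, 0.0002, 0.0065],"turn":[-0.1, 0.0, -0.2]},{"travel":[-0.0025, 0.0002, 0.0108],"turn":[-0.1, 0.0, -0.2]},{"travel":[-0.0031, 0.0002, 0.0142],"turn":[-0.1, 0.0, -0.2]},{"travel":[-0.0031, 0.0002, 0.0146],"turn":[-0.1, 0.0, -0.2]}]
```

Request:
{"method": "step_arm", "body": {"commands": [{"travel": [-0.001,0,0.006],"turn": [0,0,0]},{"travel": [-0.002,0,0.011],"turn": [0,0,0]},{"travel": [-0.003,0,0.013],"turn": [0,0,0]},{"travel": [-0.003,0,0.014],"turn": [0,0,0]},{"travel": [-0.003,0,0.014],"turn": [0,0,0]}]}}

```text
time: 6.2
position: [0.5268, -0.1861, 0.0725]
tool_rot: [-2.404, -2.02, 0.0]
ft_force: [-3.6, 5.8, 3.8]
grip_width: 0.334
grip_force: 15.0
```

Request:
{"method": "step_arm", "body": {"commands": [{"travel": [0,0,0.001],"turn": [0,0,0]},{"travel": [0,0,0.001],"turn": [0,0,0]},{"travel": [0,0,0.001],"turn": [0,0,0]}]}}

```text
time: 6.5
position: [0.5268, -0.1862, 0.0718]
tool_rot: [-2.404, -2.02, 0.0]
ft_force: [-3.9, 6.4, 4.0]
grip_width: 0.328
grip_force: 15.0
```

Request:
{"method": "step_arm", "body": {"commands": [{"travel": [0,0,0.001],"turn": [0,0,0]},{"travel": [0,0,0.002],"turn": [0,0,0]},{"travel": [0,0,0.002],"turn": [0,0,0]},{"travel": [0,0,0.002],"turn": [0,0,0]}]}}

```text
time: 6.9
position: [0.5268, -0.1864, 0.0701]
tool_rot: [-2.404, -2.02, 0.0]
ft_force: [-4.5, 5.0, 7.6]
grip_width: 0.33
grip_force: 15.0
```

```bash
python3 - <<'E'
from plan import *
import cv2
s=ctrl.get_state();print(s["position"],s["ft_force"])
a,b=[ctrl.get_image(n) for n in("scene","side")]
o=np.hstack([cv2.resize(x,(400,400),interpolation=cv2.INTER_CUBIC) for x in(a[195:295,265:365],b[140:240,235:335])])
cv2.imwrite("pics/c2.png",cv2.convertScaleAbs(o[:,:,::-1],alpha=1.5))
E
```

```text
[ 0.52680911 -0.18643942  0.07011529] [-4.46603492  5.01182202  7.56944673]
```

```bash
cat >> plan.py <<'E'
def B(b,d=82.5): return (W(p,bolt(b,d))+dz,A)
E
python3 - <<'E'
from plan import *
a=cur();up=(a[0]+[0,0,.10],A);g=B(1.35);ov=(np.r_[g[0][:2],.12],A);print(g[0])
plan(lin(a,up,.04));print()
plan(lin(up,ov)+lin(ov,g,.03),up)
print("swing")
plan([B(b) for b in np.linspace(1.35,0,16)[1:]],g)
E
```

```text
[ 0.51348865 -0.26429416  0.04706805]
[{"travel":[0.0, -0.0001, -0.0333],"turn":[0.0, 0.0, -0.1]},{"travel":[0.0001, -0.0001, -0.0667],"turn":[-0.1, 0.0, -0.1]},{"travel":[0.0001, -0.0002, -0.1],"turn":[-0.1, -0.1, -0.2]}]

[{"travel":[-0.0263, 0.0, 0.0167],"turn":[0.0, 0.0, 0.0]},{"travel":[-0.0527, 0.0001, 0.0334],"turn":[0.0, 0.0, 0.0]},{"travel":[-0.079, 0.0001, 0.0501],"turn":[0.0, 0.0, 0.0]},{"travel":[-0.079, 0.0001, 0.0744],"turn":[0.0, 0.0, 0.0]},{"travel":[-0.079, 0.0001, 0.0987],"turn":[0.0, 0.0, 0.0]}]
[{"travel":[0.0, 0.0, 0.0244],"turn":[0.0, 0.0, 0.0]}]
swing
[{"travel":[0.0019, 0.0, -0.0072],"turn":[0.0, 0.0, 0.0]},{"travel":[0.0045, 0.0, -0.0141],"turn":[0.0, 0.0, 0.0]},{"travel":[0.0077, 0.0, -0.0208],"turn":[0.0, 0.0, 0.0]},{"travel":[0.0115, 0.0, -0.0272],"turn":[0.0, 0.0, 0.0]},{"travel":[0.0159, 0.0, -0.0332],"turn":[0.0, 0.0, 0.0]}]
[{"travel":[0.0048, 0.0, -0.0056],"turn":[0.0, 0.0, 0.0]},{"travel":[0.0102, 0.0, -0.0108],"turn":[0.0, 0.0, 0.0]},{"travel":[0.016, 0.0, -0.0154],"turn":[0.0, 0.0, 0.0]},{"travel":[0.0222, 0.0, -0.0195],"turn":[0.0, 0.0, 0.0]},{"travel":[0.0287, 0.0, -0.023],"turn":[0.0, 0.0, 0.0]}]
[{"travel":[0.0068, 0.0, -0.0029],"turn":[0.0, 0.0, 0.0]},{"travel":[0.0139, 0.0, -0.0052],"turn":[0.0, 0.0, 0.0]},{"travel":[0.0211, 0.0, -0.0069],"turn":[0.0, 0.0, 0.0]},{"travel":[0.0285, 0.0, -0.0079],"turn":[0.0, 0.0, 0.0]},{"travel":[0.0359, 0.0, -0.0082],"turn":[0.0, 0.0, 0.0]}]
```

Request:
{"method": "step_arm", "body": {"commands": [{"travel": [0,0,-0.001],"turn": [0,0,0]},{"travel": [0,0,-0.001],"turn": [0,0,0]},{"travel": [0,0,-0.001],"turn": [0,0,0]},{"travel": [0,0,-0.001],"turn": [0,0,0]},{"travel": [0,0,-0.001],"turn": [0,0,0]}], "gripper": 0.8}}

```text
time: 7.5
position: [0.5275, -0.1871, 0.0706]
tool_rot: [2.405, 2.02, -0.0]
ft_force: [0.3, 0.2, 0.6]
grip_width: 0.703
grip_force: 0.0
```

Request:
{"method": "step_arm", "body": {"commands": [{"travel": [0,0,-0.01],"turn": [0,0,0]},{"travel": [0,0,-0.04],"turn": [0,0,0]},{"travel": [0,0,-0.08],"turn": [0,0,0]},{"travel": [0,0,-0.11],"turn": [0,0,0]},{"travel": [0,0,-0.11],"turn": [0,0,0]}]}}

```text
time: 8.0
position: [0.5303, -0.188, 0.186]
tool_rot: [2.401, 2.015, 0.01]
ft_force: [-0.0, -0.3, -0.7]
grip_width: 0.8
grip_force: 0.0
```

```bash
python3 - <<'E'
from plan import *
import cv2
s=ctrl.get_state();print(s["position"],s["ft_force"],s["grip_width"])
a,b,c=[ctrl.get_image(n) for n in("scene","side","wrist")]
o=np.hstack([cv2.resize(x,(400,400),interpolation=cv2.INTER_CUBIC) for x in(b[140:240,235:335],c[130:330,170:370])])
cv2.imwrite("pics/c2.png",cv2.convertScaleAbs(o[:,:,::-1],alpha=1.5))
E
```

```text
[ 0.53033907 -0.18800895  0.18602835] [-0.02019965 -0.25898451 -0.65343395] 0.800161843127521
```

View pics/c2.png

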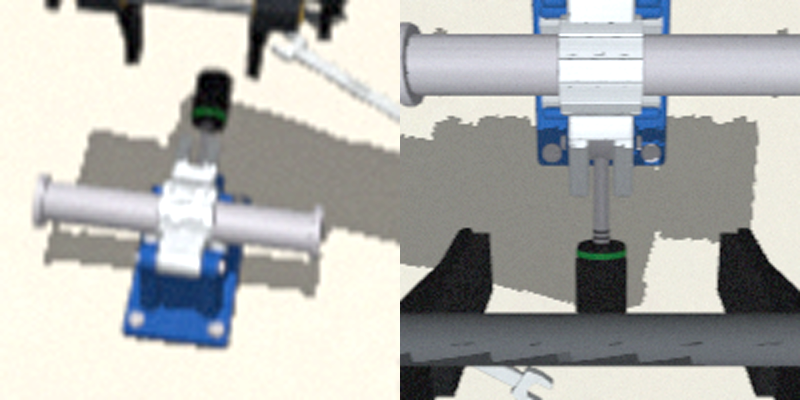

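Request:
{"method": "step_arm", "body": {"commands": [{"travel": [-0.026,0,0.02],"turn": [0,0,0]},{"travel": [-0.053,0,0.04],"turn": [0,0,0]},{"travel": [-0.079,0,0.06],"turn": [0,0,0]},{"travel": [-0.079,0,0.08],"turn": [0,0,0]},{"travel": [-0.079,0,0.1],"turn": [0,0,0]}], "gripper": 0.6}}

```text
time: 8.65
position: [0.5119, -0.2654, 0.0782]
tool_rot: [-2.407, -2.016, 0.003]
ft_force: [0.2, 0.0, 0.1]
grip_width: 0.61
grip_force: 0.0
```

Request:
{"method": "step_arm", "body": {"commands": [{"travel": [0,0,0.02],"turn": [0,0,0]},{"travel": [0,0,0.03],"turn": [0,0,0]},{"travel": [0,0,0.03],"turn": [0,0,0]},{"travel": [0,0,0.03],"turn": [0,0,0]}]}}

```text
time: 9.05
position: [0.5137, -0.2646, 0.0506]
tool_rot: [-2.406, -2.02, 0.001]
ft_force: [0.6, 0.0, 0.4]
grip_width: 0.599
grip_force: 0.0
```

```bash
python3 - <<'E'
from plan import *
a=cur();print(a[0],ctrl.get_state()["ft_force"]);plan([B(1.35)])
E
```

```text
[ 0.51365968 -0.26456465  0.05057049] [0.58209967 0.03799088 0.44602313]
[{"travel":[0.0002, -0.0002, 0.0035],"turn":[0.0, 0.0, -0.2]}]
```

Close on the knob.

Request:
{"method": "step_arm", "body": {"commands": [{"travel": [0,0,0.003],"turn": [0,0,0]},{"travel": [0,0,0.003],"turn": [0,0,0]},{"travel": [0,0,0.003],"turn": [0,0,0]},{"travel": [0,0,0.003],"turn": [0,0,0]},{"travel": [0,0,0.003],"turn": [0,0,0]}], "gripper": 0.1, "force": 20}}

```text
time: 9.55
position: [0.5131, -0.2645, 0.0476]
tool_rot: [-2.405, -2.02, 0.001]
ft_force: [-0.6, -0.4, 1.4]
grip_width: 0.29
grip_force: 20.0
```

Request:
{"method": "step_arm", "body": {"commands": [{"travel": [0,0,0],"turn": [0,0,0]},{"travel": [0,0,0],"turn": [0,0,0]},{"travel": [0,0,0],"turn": [0,0,0]},{"travel": [0,0,0],"turn": [0,0,0]}]}}

```text
time: 9.95
position: [0.5133, -0.2646, 0.0474]
tool_rot: [-2.406, -2.02, 0.001]
ft_force: [-3.7, -0.3, 0.5]
grip_width: 0.29
grip_force: 20.0
```

Request:
{"method": "step_arm", "body": {"commands": [{"travel": [0.002,0,-0.007],"turn": [0,0,0]},{"travel": [0.004,0,-0.014],"turn": [0,0,0]},{"travel": [0.008,0,-0.021],"turn": [0,0,0]},{"travel": [0.011,0,-0.027],"turn": [0,0,0]},{"travel": [0.016,0,-0.033],"turn": [0,0,0]}]}}

```text
time: 10.45
position: [0.5161, -0.2483, 0.0809]
tool_rot: [-2.405, -2.02, 0.001]
ft_force: [-2.6, -0.3, -4.0]
grip_width: 0.296
grip_force: 20.0
```

Request:
{"method": "step_arm", "body": {"commands": [{"travel": [0.005,0,-0.006],"turn": [0,0,0]},{"travel": [0.01,0,-0.011],"turn": [0,0,0]},{"travel": [0.016,0,-0.015],"turn": [0,0,0]},{"travel": [0.022,0,-0.019],"turn": [0,0,0]},{"travel": [0.029,0,-0.023],"turn": [0,0,0]}]}}

```text
time: 10.95
position: [0.5211, -0.22, 0.1037]
tool_rot: [-2.406, -2.02, 0.001]
ft_force: [-4.9, -0.2, -5.7]
grip_width: 0.295
grip_force: 20.0
```

```bash
python3 - <<'E'
from plan import *
a=cur();print(a[0],B(.45)[0],ctrl.get_state()["ft_force"]);plan([B(b) for b in(.36,.27,.18,.09,0)])
E
```

```text
[ 0.52110024 -0.21998542  0.10366061] [ 0.52105372 -0.22032774  0.10328689] [-4.89087864 -0.1877101  -5.71316883]
[{"travel":[0.0065, 0.0, -0.0026],"turn":[0.0, 0.0, -0.2]},{"travel":[0.0135, 0.0, -0.0049],"turn":[0.0, 0.0, -0.2]},{"travel":[0.0208, -0.0001, -0.0065],"turn":[0.0, 0.0, -0.2]},{"travel":[0.0281, -0.0001, -0.0075],"turn":[0.0, 0.0, -0.2]},{"travel":[0.0355, -0.0001, -0.0079],"turn":[0.0, 0.0, -0.2]}]
```

Request:
{"method": "step_arm", "body": {"commands": [{"travel": [0.007,0,-0.003],"turn": [0,0,0]},{"travel": [0.014,0,-0.005],"turn": [0,0,0]},{"travel": [0.021,0,-0.006],"turn": [0,0,0]},{"travel": [0.028,0,-0.007],"turn": [0,0,0]},{"travel": [0.035,0,-0.007],"turn": [0,0,0]}]}}

```text
time: 11.45
position: [0.5271, -0.1863, 0.111]
tool_rot: [2.406, 2.019, -0.002]
ft_force: [-6.2, -9.4, -0.7]
grip_width: 0.29
grip_force: 20.0
```

Request:
{"method": "step_arm", "body": {"commands": [{"travel": [0.001,0,0],"turn": [0,0,0]},{"travel": [0.001,0,0],"turn": [0,0,0]}]}}

```text
time: 11.65
position: [0.5271, -0.1865, 0.1111]
tool_rot: [2.406, 2.018, -0.003]
ft_force: [-7.0, -5.6, -0.7]
grip_width: 0.291
grip_force: 20.0
```

```bash
python3 - <<'E'
from plan import *
import cv2
s=ctrl.get_state();print(s["position"],B(0)[0],s["ft_force"],s["torque"],np.round(s["joint_positions"],2))
a,b=[ctrl.get_image(n) for n in("scene","side")]
o=np.hstack([cv2.resize(x,(400,400),interpolation=cv2.INTER_CUBIC) for x in(a[195:295,265:365],b[130:230,235:335])])
cv2.imwrite("pics/c3.png",cv2.convertScaleAbs(o[:,:,::-1],alpha=1.5))
E
```

```text
[ 0.52710412 -0.1864984   0.11111164] [ 0.52713879 -0.18496278  0.1115    ] [-6.96936227 -5.61884972 -0.67255065] [-1.27680354  1.44731583  0.04652039] [-0.3   0.26  0.68  1.85 -0.18  1.09  0.27]
```

View pics/c3.png

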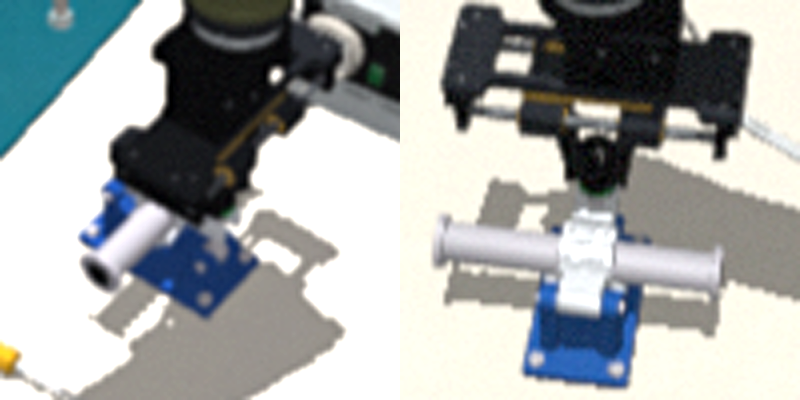

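Request:
{"method": "step_arm", "body": {"commands": [{"travel": [0,0,0.0007],"turn": [0,0,-8]},{"travel": [0,0,0.0013],"turn": [0,0,-16]},{"travel": [0,0,0.002],"turn": [0,0,-24]},{"travel": [0,0,0.0027],"turn": [0,0,-32]},{"travel": [0,0,0.0033],"turn": [0,0,-40]}], "force": 35}}

```text
time: 12.25
position: [0.5282, -0.1864, 0.1079]
tool_rot: [1.563, 2.722, -0.002]
ft_force: [-2.5, -3.5, -3.1]
grip_width: 0.291
grip_force: 35.0
```

Request:
{"method": "step_arm", "body": {"commands": [{"travel": [0,0,0.0007],"turn": [0,0,-8]},{"travel": [0,0,0.0013],"turn": [0,0,-16]},{"travel": [0,0,0.002],"turn": [0,0,-24]},{"travel": [0,0,0.0027],"turn": [0,0,-32]},{"travel": [0,0,0.0033],"turn": [0,0,-40]}]}}

```text
time: 12.75
position: [0.529, -0.1854, 0.1046]
tool_rot: [0.537, 3.092, -0.001]
ft_force: [-0.8, -3.4, -5.2]
grip_width: 0.287
grip_force: 35.0
```

```bash
python3 - <<'E'
from plan import *
s=ctrl.get_state();R=cur()[1];print(np.round(s["position"],4),np.round(s["ft_force"],1),np.round(s["torque"],2),np.round(s["joint_positions"],2),"tilt",np.round(R[:,2],3),"yaw",math.degrees(math.atan2(R[1,1],R[0,1])))
E
```

```text
[ 0.529  -0.1854  0.1046] [-0.8 -3.4 -5.2] [-0.75  0.3  -0.07] [-0.13  0.25  0.48  1.85 -0.13  1.07  1.62] tilt [ 0.003 -0.001 -1.   ] yaw 70.31306975262254
```

Request:
{"method": "step_arm", "body": {"commands": [{"travel": [0,0,0.0007],"turn": [0,0,-8]},{"travel": [0,0,0.0013],"turn": [0,0,-16]},{"travel": [0,0,0.002],"turn": [0,0,-24]},{"travel": [0,0,0.0027],"turn": [0,0,-32]},{"travel": [0,0,0.0033],"turn": [0,0,-40]}]}}

```text
time: 13.25
position: [0.529, -0.184, 0.1014]
tool_rot: [-0.554, 3.09, 0.0]
ft_force: [-3.0, 0.7, -2.5]
grip_width: 0.291
grip_force: 35.0
```

```bash
python3 - <<'E'
from plan import *
import cv2
s=ctrl.get_state();R=cur()[1];print(np.round(s["position"],4),np.round(s["ft_force"],1),np.round(s["torque"],2),np.round(s["joint_positions"],2),"yaw",math.degrees(math.atan2(R[1,1],R[0,1])))
a,b,c=[ctrl.get_image(n) for n in("scene","side","wrist")]
o=np.hstack([cv2.resize(x,(400,400),interpolation=cv2.INTER_CUBIC) for x in(b[140:220,245:325],c[180:340,190:350])])
cv2.imwrite("pics/c4.png",cv2.convertScaleAbs(o[:,:,::-1],alpha=1.5))
E
```

```text
[ 0.529  -0.184   0.1014] [-3.   0.7 -2.5] [-0.06  0.57 -0.08] [-0.05  0.24  0.39  1.85 -0.11  1.06  2.3 ] yaw 110.33807262271586
```

View pics/c4.png

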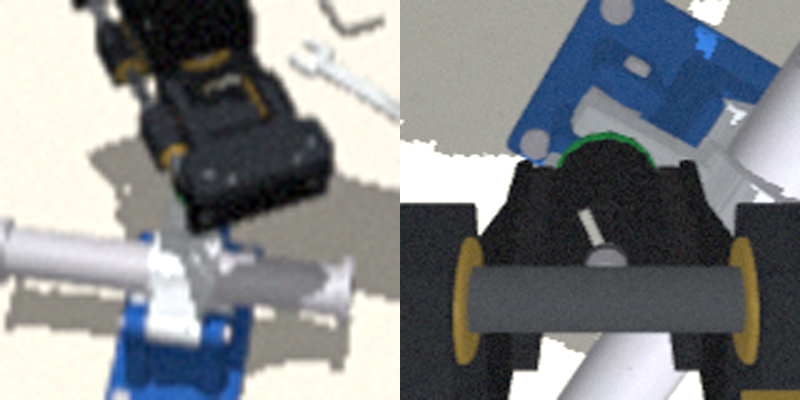

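Request:
{"method": "step_arm", "body": {"commands": [{"travel": [0,0,0],"turn": [0,0,0]},{"travel": [0,0,0],"turn": [0,0,0]},{"travel": [0,0,0],"turn": [0,0,0]},{"travel": [0,0,0],"turn": [0,0,0]}], "gripper": 0.6}}

```text
time: 13.8
position: [0.5284, -0.1845, 0.1011]
tool_rot: [-0.546, 3.092, -0.0]
ft_force: [0.4, -0.3, -1.1]
grip_width: 0.55
grip_force: 0.0
```

Request:
{"method": "step_arm", "body": {"commands": [{"travel": [0,0,0],"turn": [0,0,8]},{"travel": [0,0,0],"turn": [0,0,16]},{"travel": [0,0,0],"turn": [0,0,24]},{"travel": [0,0,0],"turn": [0,0,32]},{"travel": [0,0,0],"turn": [0,0,40]}]}}

```text
time: 14.3
position: [0.528, -0.1846, 0.1009]
tool_rot: [0.554, 3.092, 0.0]
ft_force: [-0.0, -0.4, -0.7]
grip_width: 0.599
grip_force: 0.0
```

Request:
{"method": "step_arm", "body": {"commands": [{"travel": [0,0,0],"turn": [0,0,8]},{"travel": [0,0,0],"turn": [0,0,16]},{"travel": [0,0,0],"turn": [0,0,24]},{"travel": [0,0,0],"turn": [0,0,32]},{"travel": [0,0,0],"turn": [0,0,40]}]}}

```text
time: 14.8
position: [0.5281, -0.1846, 0.1009]
tool_rot: [1.578, 2.716, 0.001]
ft_force: [-0.2, 0.3, 0.5]
grip_width: 0.597
grip_force: 0.0
```

Request:
{"method": "step_arm", "body": {"commands": [{"travel": [0,0,0],"turn": [0,0,8]},{"travel": [0,0,0],"turn": [0,0,16]},{"travel": [0,0,0],"turn": [0,0,24]},{"travel": [0,0,0],"turn": [0,0,24]},{"travel": [0,0,0],"turn": [0,0,24]}]}}

```text
time: 15.3
position: [0.5279, -0.1846, 0.1007]
tool_rot: [2.097, 2.339, 0.0]
ft_force: [-0.2, 0.6, -0.3]
grip_width: 0.599
grip_force: 0.0
```

```bash
python3 - <<'E'
from plan import *
s=ctrl.get_state();a=cur();R=a[1];print(np.round(s["position"],4),np.round(s["ft_force"],1),np.round(s["torque"],2),np.round(s["joint_positions"],2),"yaw",math.degrees(math.atan2(R[1,1],R[0,1])),s["grip_width"])
# bolt axis: mean of clamped positions
print("to axis, tool axes",R.T@(np.array([.528,-.1855,a[0][2]])-a[0]))
E
```

```text
[ 0.5279 -0.1846  0.1007] [-0.2  0.6 -0.3] [-0.08  0.03 -0.02] [-0.27  0.27  0.64  1.86 -0.18  1.07  0.55] yaw 6.234034731945508 0.5988933163631944
to axis, tool axes [-9.44706962e-04 -2.60866986e-05  2.85785777e-08]
```

Request:
{"method": "step_arm", "body": {"commands": [{"travel": [0,0,0],"turn": [0,0,0]},{"travel": [0,0,0],"turn": [0,0,0]},{"travel": [0,0,0],"turn": [0,0,0]},{"travel": [0,0,0],"turn": [0,0,0]},{"travel": [0,0,0],"turn": [0,0,0]}], "gripper": 0.1, "force": 45}}

```text
time: 15.8
position: [0.5271, -0.1848, 0.1006]
tool_rot: [-2.1, -2.335, 0.001]
ft_force: [-1.7, 0.7, 1.1]
grip_width: 0.287
grip_force: 45.0
```

Request:
{"method": "step_arm", "body": {"commands": [{"travel": [0,0,0],"turn": [0,0,0]},{"travel": [0,0,0],"turn": [0,0,0]},{"travel": [0,0,0],"turn": [0,0,0]}]}}

```text
time: 16.1
position: [0.5272, -0.1848, 0.1006]
tool_rot: [-2.101, -2.335, 0.001]
ft_force: [-3.1, 0.1, 2.6]
grip_width: 0.289
grip_force: 45.0
```

Request:
{"method": "step_arm", "body": {"commands": [{"travel": [0,0,0.0004],"turn": [0,0,-5]},{"travel": [0,0,0.0008],"turn": [0,0,-10]},{"travel": [0,0,0.0012],"turn": [0,0,-15]},{"travel": [0,0,0.0016],"turn": [0,0,-20]}]}}

```text
time: 16.5
position: [0.5271, -0.1849, 0.0992]
tool_rot: [-1.659, -2.666, 0.0]
ft_force: [-4.4, -0.1, 5.2]
grip_width: 0.285
grip_force: 45.0
```

```bash
cat > st.py <<'E'
from plan import *
s=ctrl.get_state();R=cur()[1];print(np.round(s["position"],4),np.round(s["ft_force"],1),np.round(s["torque"],2),np.round(s["joint_torque"],2)[-1],"q7",np.round(s["joint_positions"],2)[-1],"yaw",math.degrees(math.atan2(R[1,1],R[0,1])),s["grip_width"])
E
python3 st.py
```

```text
[ 0.5271 -0.1849  0.0992] [-4.4 -0.1  5.2] [-0.    1.04 -0.19] -0.69 q7 0.89 yaw 26.20611360968284 0.28535858897799077
```

Request:
{"method": "step_arm", "body": {"commands": [{"travel": [0,0,0.0004],"turn": [0,0,-5]},{"travel": [0,0,0.0008],"turn": [0,0,-10]},{"travel": [0,0,0.0008],"turn": [0,0,-10]}]}}

```text
time: 16.8
position: [0.5272, -0.1849, 0.0988]
tool_rot: [-1.424, -2.799, -0.0]
ft_force: [-4.8, 0.1, 5.9]
grip_width: 0.289
grip_force: 45.0
```

```bash
python3 st.py
```

```text
[ 0.5272 -0.1849  0.0988] [-4.8  0.1  5.9] [ 0.1   1.19 -0.1 ] 0.61 q7 1.05 yaw 36.09088650257231 0.28895654397223597
```

Request:
{"method": "step_arm", "body": {"commands": [{"travel": [0,0,0.0004],"turn": [0,0,-5]},{"travel": [0,0,0.0008],"turn": [0,0,-10]},{"travel": [0,0,0.0008],"turn": [0,0,-10]}]}}

```text
time: 17.1
position: [0.5272, -0.185, 0.0984]
tool_rot: [-1.175, -2.912, -0.001]
ft_force: [-7.1, 0.8, 8.7]
grip_width: 0.286
grip_force: 45.0
```

```bash
python3 st.py
```

```text
[ 0.5272 -0.185   0.0984] [-7.1  0.8  8.7] [ 0.18  1.33 -0.21] 0.74 q7 1.22 yaw 46.0594613242577 0.285510473696389
```

Request:
{"method": "step_arm", "body": {"commands": [{"travel": [0,0,0],"turn": [0,0,-3]},{"travel": [0,0,0.0003],"turn": [0,0,-6]},{"travel": [0,0,0.0005],"turn": [0,0,-10]},{"travel": [0,0,0.0005],"turn": [0,0,-10]},{"travel": [0,0,0.0005],"turn": [0,0,-10]}], "force": 58}}

```text
time: 17.6
position: [0.5272, -0.185, 0.098]
tool_rot: [-0.92, -3.003, -0.001]
ft_force: [-6.1, 1.5, 9.9]
grip_width: 0.283
grip_force: 58.0
```

```bash
python3 st.py; python3 - <<'E'
from bench import ctrl
import cv2,numpy as np
b,c=[ctrl.get_image(n) for n in("side","wrist")]
o=np.hstack([cv2.resize(x,(400,400),interpolation=cv2.INTER_CUBIC) for x in(b[140:220,245:325],c[180:340,190:350])])
cv2.imwrite("pics/c5.png",cv2.convertScaleAbs(o[:,:,::-1],alpha=1.5))
E
```

```text
[ 0.5272 -0.185   0.098 ] [-6.1  1.5  9.9] [ 0.23  1.34 -0.37] 0.35 q7 1.39 yaw 55.946003456066464 0.2829568235851324
```

View pics/c5.png

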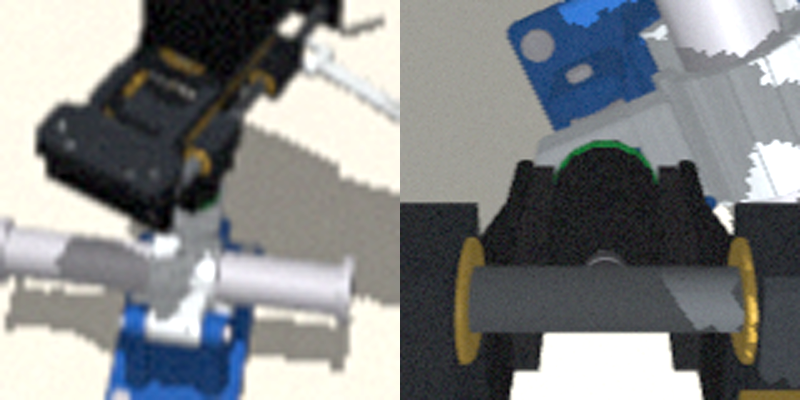

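Request:
{"method": "step_arm", "body": {"commands": [{"travel": [0,0,0],"turn": [0,0,-4]},{"travel": [0,0,0],"turn": [0,0,-8]},{"travel": [0,0,0],"turn": [0,0,-12]}], "force": 60}}

```text
time: 18.0
position: [0.5271, -0.185, 0.0977]
tool_rot: [-0.598, -3.083, -0.001]
ft_force: [-5.4, -0.7, 7.2]
grip_width: 0.283
grip_force: 60.0
```

Request:
{"method": "step_arm", "body": {"commands": [{"travel": [0,0,0],"turn": [0,0,0]},{"travel": [0,0,0],"turn": [0,0,0]},{"travel": [0,0,0],"turn": [0,0,0]}]}}

```text
time: 18.3
position: [0.5271, -0.185, 0.0977]
tool_rot: [-0.601, -3.083, -0.001]
ft_force: [-5.4, -0.6, 6.7]
grip_width: 0.288
grip_force: 60.0
```

```bash
python3 st.py
```

```text
[ 0.5271 -0.185   0.0977] [-5.4 -0.6  6.7] [ 0.19  1.2  -0.33] 0.34 q7 1.59 yaw 67.9428152397545 0.28755891949200435
```

Request:
{"method": "step_arm", "body": {"commands": [{"travel": [0,0,0],"turn": [0,0,0]},{"travel": [0,0,0],"turn": [0,0,0]},{"travel": [0,0,0],"turn": [0,0,0]},{"travel": [0,0,0],"turn": [0,0,0]}], "gripper": 0.6}}

```text
time: 18.7
position: [0.5281, -0.1844, 0.0968]
tool_rot: [0.597, 3.084, 0.0]
ft_force: [0.6, 0.9, -0.1]
grip_width: 0.551
grip_force: 0.0
```

Request:
{"method": "step_arm", "body": {"commands": [{"travel": [0,0,-0.001],"turn": [0,0,8]},{"travel": [0,0,-0.002],"turn": [0,0,16]},{"travel": [0,0,-0.003],"turn": [0,0,24]},{"travel": [0,0,-0.003],"turn": [0,0,32]},{"travel": [0,0,-0.003],"turn": [0,0,40]}]}}

```text
time: 19.2
position: [0.528, -0.1845, 0.0999]
tool_rot: [1.624, 2.689, 0.0]
ft_force: [-1.0, 0.3, -0.3]
grip_width: 0.598
grip_force: 0.0
```

Request:
{"method": "step_arm", "body": {"commands": [{"travel": [0,0,0],"turn": [0,0,8]},{"travel": [0,0,0],"turn": [0,0,16]},{"travel": [0,0,0],"turn": [0,0,24]},{"travel": [0,0,0],"turn": [0,0,24]}]}}

```text
time: 19.6
position: [0.528, -0.1845, 0.0999]
tool_rot: [2.141, 2.298, 0.0]
ft_force: [-0.5, 0.2, -0.6]
grip_width: 0.597
grip_force: 0.0
```

Request:
{"method": "step_arm", "body": {"commands": [{"travel": [0,0,0],"turn": [0,0,0]},{"travel": [0,0,0],"turn": [0,0,0]},{"travel": [0,0,0],"turn": [0,0,0]},{"travel": [0,0,0],"turn": [0,0,0]},{"travel": [0,0,0],"turn": [0,0,0]}], "gripper": 0.1, "force": 60}}

```text
time: 20.1
position: [0.527, -0.1848, 0.0999]
tool_rot: [-2.141, -2.298, 0.001]
ft_force: [-2.9, 1.1, 2.1]
grip_width: 0.283
grip_force: 60.0
```

Request:
{"method": "step_arm", "body": {"commands": [{"travel": [0,0,0],"turn": [0,0,0]},{"travel": [0,0,0],"turn": [0,0,0]},{"travel": [0,0,0],"turn": [0,0,0]}]}}

```text
time: 20.4
position: [0.5271, -0.1848, 0.0999]
tool_rot: [-2.141, -2.298, 0.001]
ft_force: [-4.8, 0.4, 3.7]
grip_width: 0.284
grip_force: 60.0
```

```bash
python3 st.py
```

```text
[ 0.5271 -0.1848  0.0999] [-4.8  0.4  3.7] [-0.07  1.02 -0.05] -0.02 q7 0.51 yaw 4.039687703603539 0.28375223100813746
```

Request:
{"method": "step_arm", "body": {"commands": [{"travel": [0,0,0],"turn": [0,0,-4]},{"travel": [0,0,0],"turn": [0,0,-8]},{"travel": [0,0,0],"turn": [0,0,-8]}]}}

```text
time: 20.7
position: [0.527, -0.1849, 0.0998]
tool_rot: [-1.979, -2.438, -0.0]
ft_force: [-4.9, -0.1, 2.5]
grip_width: 0.286
grip_force: 60.0
```

```bash
python3 st.py
```

```text
[ 0.527  -0.1849  0.0998] [-4.9 -0.1  2.5] [ 0.01  0.99 -0.92] 1.41 q7 0.65 yaw 11.872925951426229 0.28580185258406043
```

Request:
{"method": "step_arm", "body": {"commands": [{"travel": [0,0,0],"turn": [0,0,-4]},{"travel": [0,0,0],"turn": [0,0,-8]},{"travel": [0,0,0],"turn": [0,0,-12]},{"travel": [0,0,0],"turn": [0,0,-12]}]}}

```text
time: 21.1
position: [0.5263, -0.1836, 0.0996]
tool_rot: [-1.71, -2.631, -0.001]
ft_force: [-5.7, 2.2, 4.4]
grip_width: 0.286
grip_force: 60.0
```

```bash
python3 st.py
```

```text
[ 0.5263 -0.1836  0.0996] [-5.7  2.2  4.4] [ 0.56  1.42 -0.63] 1.07 q7 0.85 yaw 23.957265547922105 0.28551687323590913
```

Request:
{"method": "step_arm", "body": {"commands": [{"travel": [0,0,0],"turn": [0,0,0]},{"travel": [0,0,0],"turn": [0,0,0]},{"travel": [0,0,0],"turn": [0,0,0]},{"travel": [0,0,0],"turn": [0,0,0]},{"travel": [0,0,0],"turn": [0,0,0]}], "gripper": 0.8}}

```text
time: 21.6
position: [0.5281, -0.1847, 0.1001]
tool_rot: [1.709, 2.635, 0.0]
ft_force: [0.5, 0.2, 0.0]
grip_width: 0.652
grip_force: 0.0
```

Request:
{"method": "step_arm", "body": {"commands": [{"travel": [0,0,-0.02],"turn": [0,0,0]},{"travel": [0,0,-0.05],"turn": [0,0,0]},{"travel": [0,0,-0.09],"turn": [0,0,0]},{"travel": [0,0,-0.12],"turn": [0,0,0]},{"travel": [0,0,-0.12],"turn": [0,0,0]}]}}

```text
time: 22.1
position: [0.5305, -0.1858, 0.2248]
tool_rot: [1.706, 2.628, 0.006]
ft_force: [1.0, 0.1, -0.0]
grip_width: 0.798
grip_force: 0.0
```

Request:
{"method": "step_arm", "body": {"commands": [{"travel": [-0.04,0,0],"turn": [0,0,0]},{"travel": [-0.08,0,0],"turn": [0,0,0]},{"travel": [-0.1,0,0],"turn": [0,0,0]},{"travel": [-0.1,0,0],"turn": [0,0,0]},{"travel": [-0.1,0,0],"turn": [0,0,0]}]}}

```text
time: 22.6
position: [0.568, -0.2757, 0.2188]
tool_rot: [-1.71, -2.633, 0.001]
ft_force: [0.5, 1.0, -0.8]
grip_width: 0.806
grip_force: 0.0
```

```bash
python3 st.py; python3 - <<'E'
from bench import ctrl
import cv2,numpy as np
a,b,c=[ctrl.get_image(n) for n in("scene","side","wrist")]
o=np.hstack([cv2.resize(a[195:295,265:365],(400,400),interpolation=cv2.INTER_CUBIC),cv2.resize(c[80:280,160:360],(400,400),interpolation=cv2.INTER_CUBIC)])
cv2.imwrite("pics/c6.png",cv2.convertScaleAbs(o[:,:,::-1],alpha=1.5))
E
```

```text
[ 0.568  -0.2757  0.2188] [ 0.5  1.  -0.8] [-0.03  0.02 -0.04] 0.02 q7 0.99 yaw 24.002099411423735 0.8057534386821554
```

View pics/c6.png

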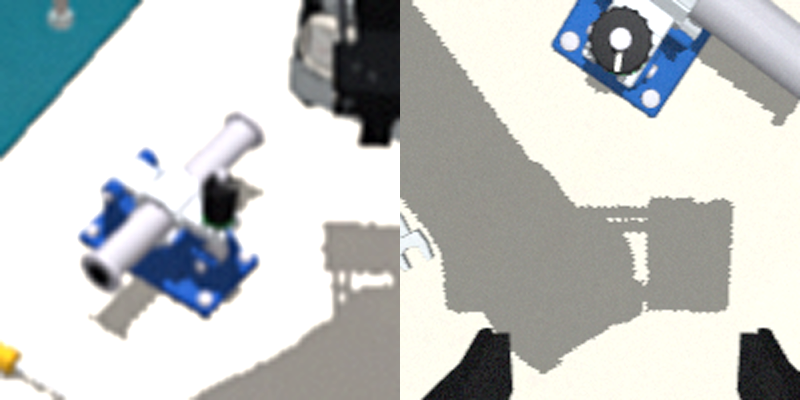

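The last picture shows the knob upright in the fork (scene crop about (220,200)), the cap shut over the tube, and the tube still in its saddle. The gripper is clear of everything.

```bash
python3 -c "
from bench import ctrl
print(ctrl.close_job())"
```

```text
the job is handed in; nothing more can be done
None
```

The cap is shut on the tube, the bolt is upright in the cap's slot, and the knob is turned down to its hard stop (about 0.9 N m on a fresh grip); I handed the job in at about 22.7 s of the 64 s limit.

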